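Feed the bushing down the chute to the stop

ROBOT

A 6-joint arm with a two-finger parallel gripper is mounted at the origin on the work surface; the furniture and walls round the work are solid. World frame = base frame: x ahead of the robot, y to its left, z up, the work surface at z = 0. Lengths are in m, angles in rad, forces in N, time in s.
With the tool pointing down it reaches from about 0.225 to 0.875 m from the base axis. Payload 3.4 kg.
Tool frame: the origin (TCP) lies on the centre line of the jaws, within the pads' length; the fingertips stand 11 mm ahead of it and the grasp point (between the pads) lies 8 mm behind it; z points along the fingers, x is the direction in which the jaws open and shut, and the axes are right-handed (so a half turn about z gives the same grasp; the last joint's range is limited). The gripper opens to 85 mm and grips with 20 to 120 N. Pads are 22 mm wide; open, the fingers measure 114 mm over their backs; the gripper's body (76 mm by 85 mm) begins 54 mm behind the grasp point. The pads swing forward as they close: fully open they stand 13 mm farther back than shut.
Start: joints at [-0.121, 0.276, 1.505, -0, 1.361, -0.121], TCP at [0.575, -0, 0.242] pointing down, gripper open.
Joint ranges: [-2.89, 2.89], [-0.75, 2.08], [0.22, 2.7], [-1.18, 4.32], [0.11, 2.71], [-2.7, 2.7]. Speed limits (rad/s): [2.57, 2.57, 3.14, 3.14, 3.14, 3.14].

INTERFACE

Orientations are given as a unit quaternion [w, x, y, z].
In Python, from rig import r gives the robot as it stands.
- The arm moves only by the tool jog_arm, never from a script. Its argument "deltas" is a list of rows, each an object with "xyz": the shift along the tool's x, y, z in m, a list of three; "rotation": the turn, a rotation vector about the tool's x, y, z in degrees, a list of three; "jaw": the opening, from -1 (shut) to 1 (fully open), so that 0 is half open. In form: [{"xyz": [tx, ty, tz], "rotation": [rx, ry, rz], "jaw": jaw}, ...]. A call has 1 to 10 rows; each row is the pose to reach, as a shift and turn from the pose commanded when the call began, along the tool's axes at that moment; what a row does not reach only later rows make up. A row lasts 1/12 s, in which the tool goes at most 41.7 mm and 7.16 degrees, less where a joint would pass 70% of its speed; a pose out of reach is approached as far as the arm can. A call with a gripper value outside its range is refused whole. The fingers move at their own pace and stop on an object; "grip_force" is the grip in N (left out, the last holds). Time passes only in rows, so rows that repeat a pose let the fingers close. It gives the time, the measured TCP pose, the force and the opening at its end, in the units of the state.
- r.state(): the state, without advancing time (a new reading comes with each control period).
- r.snapshot(name): name is "scene" or "side" or "wrist"; returns a dict with "color" (400x640x3 uint8, red, green, blue), "vertical_fov" (degrees; the focal length in pixels is half the picture's height over the tangent of half this angle, whatever the lens; pixels are square), "cx", "cy" (the principal point, pixels), "k1" (the pictures are not rectified: a ray, as slopes to the right and down, at radius r is drawn at 1 + k1 r^2 times it, then the intrinsics apply), "world_from_camera" (4x4, takes a point from camera to world coordinates); the wrist camera has in their place "mount" (4x4, takes a point from camera to tool coordinates, whose origin is the TCP and whose axes are the tool frame's). Camera axes: x right, y down, z forward; pixel columns grow to the right and rows downward; lengths in m; the calibration is good to about 2 mm. A picture is of the moment at which its call begins: read the wrist's pose just before it. There is no depth.
- r.close_job(): hands the job in, once; it reports no verdict.
The state is a dict: "clock": time; "joints": joint angles; "joint_vel": joint speeds; "effort": joint torques, N m; "tool_pos": TCP position; "tool_rot": TCP orientation; "ft_force": force on the tool from outside, world axes, zero at the start; "ft_torque": the same for the moment, N m; "opening": opening from 0.0 (shut) to 1.0 (fully open).
Only numpy, scipy, OpenCV 4.12 (cv2) and the standard library are available. Lean on these libraries where they do the work, as an engineer would, in place of code of your own. Each camera call takes 0.05 s, during which the arm holds its last target.

TASK

Two steel parts wait at the high end of the sloped wooden feed chute, one in each lane: a bushing with a hole through it and a solid slug. Push the bushing down its lane, standing and without lifting it, until it rests against the steel stop at the low end, and let it go there. Leave the slug where it is.

Things in the scene. Friction and masses are not known exactly. Their poses are not given: they have to be found in the camera images.
- bushing_mid (a point): Centre (half-way up) of the loose steel bushing, a plain ring 36 mm outside diameter, 20 mm bore, 32 mm tall, about 0.14 kg, standing in one of the two lanes near the high end; its z axis is its bore, square to the lane floor. It stays by friction where it is left on the slope and slides with a push of a few newtons at most.
- bushing: The same bushing; the origin is the centre of its underside, z along the bore.
- slug_mid (a point): Centre (half-way up) of the solid steel slug, 36 mm diameter, 32 mm tall, no hole, standing beside the bushing in the other lane. It is to stay there.
- chute_bed: Fixed two-lane wooden chute bed, 260 x 106 mm, sloping 10 degrees. Origin: middle of the bed, between the lanes, in the plane of the lane floors, 50 mm above the table. x points along the lanes DOWN the slope, y across, z square to the floor. Lane centres at y = +26 and -26 mm; lanes 40 mm wide, walls 11 mm above the floor. High end (x = -130 mm) open. The parts start near x = -60 mm.
- stop_face (a point): Point on the plane of the stops' uphill faces, mid-way between the lanes, 14 mm above the floor: x = +85 mm on the bed, so a part resting on a stop has its centre at x = +67 mm. Each lane has a fixed steel stop blade 28 mm tall, 36 mm wide; a shaft and brackets behind the blades reach 30 mm above the floor. Axes as the bed.
Things that resemble listed ones, but are neither listed nor needed, are in the scene too. What is shaped like the bushing but green is not meant.

How it is judged:
At the end, for the whole second after the job is handed in: The bushing stands on the lane floor within 10 degrees of square to it, within 6 mm of touching the stop blade, at rest and released; the slug is within 15 mm of where it started (x of bushing_mid in the frame of chute_bed between 0.061 and 0.072 m and z of bushing_mid in the frame of chute_bed between 0.011 and 0.021 m and angle between the z axis of bushing_mid and the z axis of chute_bed, either way round below 0.175 rad and linear speed of bushing below 0.01 m/s and distance of slug_mid from where it was at the start of the episode below 0.015 m).
It fails at once if the bushing is lifted out of its lane (more than 10 mm off the lane floor) (z of bushing_mid in the frame of chute_bed above 0.026 m).
It fails at once if the slug is moved more than 15 mm (distance of slug_mid from where it was at the start of the episode above 0.015 m).
It also fails if it takes over 32 s, if anything falls off the work surface, if the arm or the gripper's body presses on something with over 40 N, if the wrist force passes 120 N, or if a joint passes its speed limit or range.

## Working session

There is one attempt and no reset: what is moved stays moved. The work goes in short steps, Python scripts to look and compute and a tool call to move; the robot and the scene stay as the last step left them, time stands still between calls to the robot, and variables do not carry over. Pictures are saved under pics/ and viewed, and the job is handed in when it is done.

Besides the shell and the picture viewer there is one more tool, called after "Emit:" as name(argument=value, ...) on one line, values as JSON. jog_arm: Moves the arm, as the interface text tells. Its arguments: {"type":"object","properties":{"deltas":{"type":"array"},"grip_force":{"type":"number"}},"required":["deltas"]}

```bash
mkdir -p pics; cat > h.py <<'E'
from rig import r
import numpy as np, cv2
def snap(n,f):
    s=r.snapshot(n); cv2.imwrite('pics/'+f,s['color'][:,:,::-1]); return s
E
python3 - <<'E'
from h import *
st=r.state(); print(st['clock'],st['tool_pos'],st['tool_rot'],st['opening'],st['ft_force'])
import pickle
d={}
for n in ['scene','side','wrist']:
    s=snap(n,n+'1.png'); d[n]=s
    print(n,{k:(np.round(v,4).tolist() if not np.isscalar(v) else v) for k,v in s.items() if k!='color'})
pickle.dump(d,open('d1.pkl','wb'))
E
```

```text
0.0 [5.74465370e-01 5.17404550e-05 2.41430421e-01] [-1.15353210e-04  9.99999557e-01 -9.81446598e-06 -9.34314135e-04] 0.9958202205890075 [ 0.58524642 -0.22053699 -0.18556562]
scene {'vertical_fov': 46.489477502201936, 'cx': 321.47796126897236, 'cy': 200.82286114646598, 'k1': -0.011718630273943643, 'world_from_camera': [[-0.8775, -0.2209, 0.4258, 0.1138], [-0.4796, 0.3985, -0.7818, 0.7109], [0.003, -0.8902, -0.4556, 0.4717], [0.0, 0.0, 0.0, 1.0]]}
side {'vertical_fov': 50.61741639368966, 'cx': 315.6602167865673, 'cy': 194.159835884551, 'k1': -0.06166092791081682, 'world_from_camera': [[0.9995, 0.0201, 0.0241, 0.435], [-0.0154, -0.355, 0.9348, -0.7709], [0.0274, -0.9347, -0.3545, 0.3976], [0.0, 0.0, 0.0, 1.0]]}
wrist {'vertical_fov': 67.25002744395712, 'cx': 320.45634374890477, 'cy': 202.4691213188308, 'k1': -0.03506322146335707, 'mount': [[1.0, -0.0004, 0.0008, -0.0013], [0.0001, 0.9594, 0.2821, -0.0711], [-0.0009, -0.2821, 0.9594, -0.1314], [0.0, 0.0, 0.0, 1.0]]}
```

View pics/scene1.png

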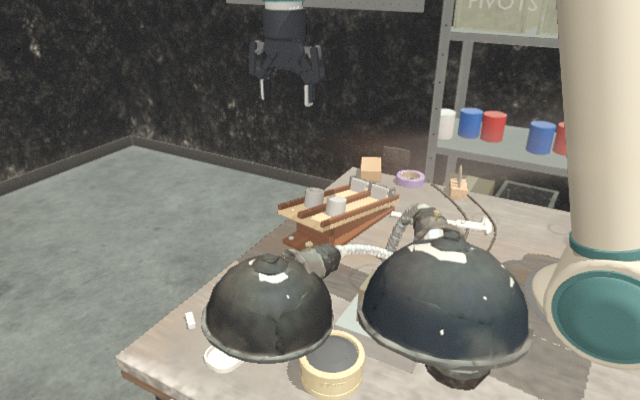

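View pics/side1.png

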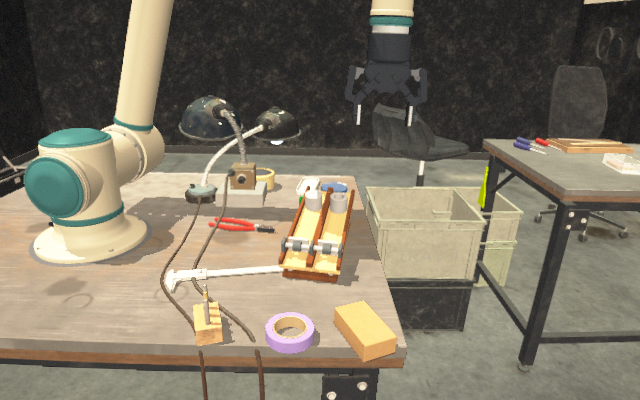

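View pics/wrist1.png

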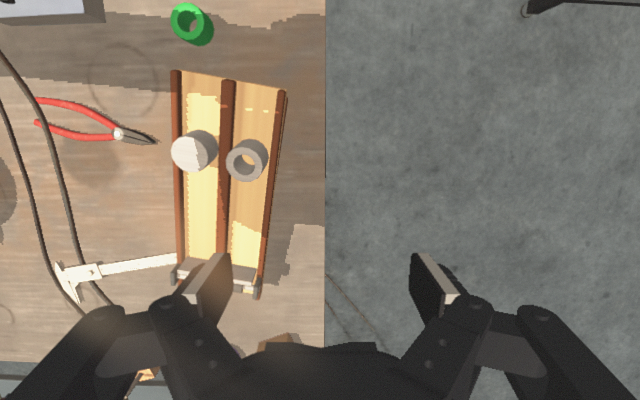

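```bash
python3 - <<'E'
import cv2
a=cv2.imread('pics/wrist1.png')[50:310,150:340]
cv2.imwrite('pics/w1z.png',cv2.resize(a,None,fx=2.2,fy=2.2,interpolation=cv2.INTER_CUBIC)[:600])
a=cv2.imread('pics/scene1.png')[150:260,260:440]
cv2.imwrite('pics/s1z.png',cv2.resize(a,None,fx=4.4,fy=4.4,interpolation=cv2.INTER_CUBIC))
a=cv2.imread('pics/side1.png')[170:290,260:380]
cv2.imwrite('pics/d1z.png',cv2.resize(a,None,fx=5,fy=5,interpolation=cv2.INTER_CUBIC))
E
```

```text
(no output)
```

View pics/w1z.png

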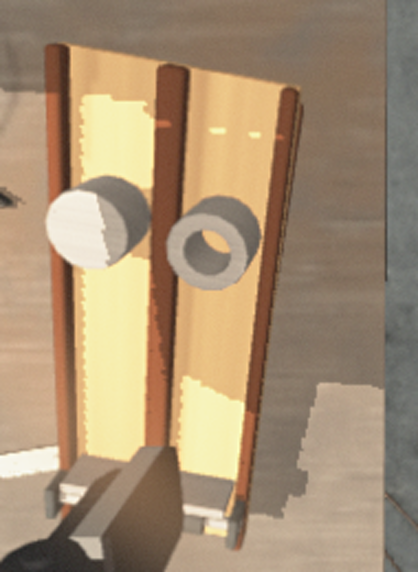

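View pics/s1z.png

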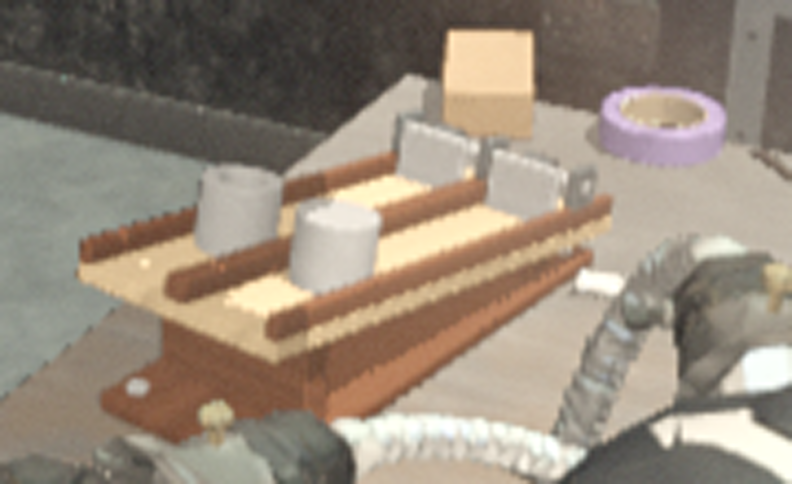

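View pics/d1z.png

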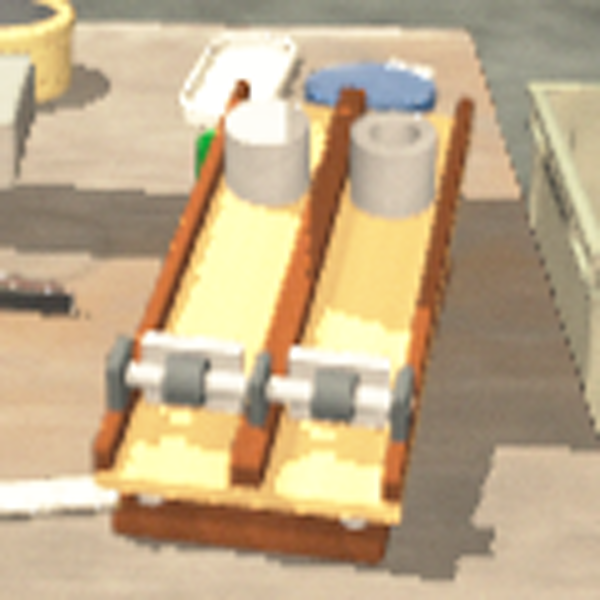

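```bash
cat >> h.py <<'E'
import pickle
from scipy.spatial.transform import Rotation as R
def pose(st):
    q=st['tool_rot']; T=np.eye(4); T[:3,:3]=R.from_quat([q[1],q[2],q[3],q[0]]).as_matrix(); T[:3,3]=st['tool_pos']; return T
def ray(s,T,uv):
    f=200/np.tan(np.radians(s['vertical_fov']/2)); K=np.array([[f,0,s['cx']],[0,f,s['cy']],[0,0,1]])
    p=cv2.undistortPoints(np.array([[uv]],float),K,np.array([s['k1'],0,0,0,0]))[0,0]
    W=s.get('world_from_camera'); W=T@s['mount'] if W is None else W
    return W[:3,3],W[:3,:3]@np.array([p[0],p[1],1])
def onz(s,T,uv,z):
    o,d=ray(s,T,uv); return o+d*(z-o[2])/d[2]
def tri(rs):
    A=0;b=0
    for o,d in rs:
        d=d/np.linalg.norm(d);P=np.eye(3)-np.outer(d,d);A=A+P;b=b+P@o
    x=np.linalg.solve(A,b); return x,[np.linalg.norm(np.cross(x-o,d/np.linalg.norm(d))) for o,d in rs]
E
python3 - <<'E'
from h import *
d=pickle.load(open('d1.pkl','rb')); T=pose(r.state())
w=lambda x,y:ray(d['wrist'],T,(x/2.2+150,y/2.2+50))
s=lambda x,y:ray(d['side'],T,(x/5+260,y/5+170))
c=lambda x,y:ray(d['scene'],T,(x/4.4+260,y/4.4+150))
P={'bush':[w(207,246),s(393,133),c(240,183)],'slug':[w(88,224),s(267,121),c(340,216)],
'hC':[w(173,66),s(351,95),c(172,280)],'hR':[w(290,89),s(465,103),c(85,243)],'hL':[w(57,45),s(243,87),c(270,320)],
'lR':[w(240,545),s(397,462)],'lL':[s(105,440),c(607,200)]}
for k,v in P.items():
    x,e=tri(v); print(k,np.round(x*1000,1),np.round(np.array(e)*1000,1))
zh=.05+.13*np.sin(.1745)+.011*np.cos(.1745); print(zh)
for k in ['hC','hR','hL']:
    print(k,[np.round((o+q*(zh-o[2])/q[2])[:2]*1000,1) for o,q in P[k]])
zl=.05-.13*np.sin(.1745)+.011*np.cos(.1745); print(zl)
for k in ['lR','lL']:
    print(k,[np.round((o+q*(zl-o[2])/q[2])[:2]*1000,1) for o,q in P[k]])
E
```

```text
bush [501.3  28.   89.9] [0.3 1.  0.8]
slug [450.1  37.2  90.5] [0.7 1.2 1.7]
hC [489.5 101.7  80.1] [0.2 0.6 0.7]
hR [538.   92.2  80.5] [0.3 0.4 0.3]
hL [441.4 110.2  79.6] [0.4 0.5 0.4]
lR [ 494.6 -152.5   41.9] [0.6 0.6]
lL [ 393.4 -134.1   37.5] [2. 2.]
0.08340299600422062
hC [array([490.3, 101.4]), array([488.5,  91.2]), array([487.3, 106.3])]
hR [array([538.2,  92.2]), array([537.5,  84. ]), array([534.6,  96.5])]
hL [array([443. , 110.1]), array([441.6,  98.5]), array([438.2, 115.4])]
0.03826290033312373
lR [array([ 494.3, -155. ]), array([ 494.6, -145.9])]
lL [array([ 395.4, -134.2]), array([ 390.7, -132.1])]
```

```bash
python3 - <<'E'
from h import *
d=pickle.load(open('d1.pkl','rb')); T=pose(r.state())
for a,b in [((268,262),(277,110)),((440,240),(210,98)),((330,255),(262,122)),((268,355),(277,138))]:
    print(np.round(np.array(tri([ray(d['scene'],T,a),ray(d['side'],T,b)])[0])*1000))
yaw=np.radians(10.5)
th=np.radians(10)
dd=np.array([-np.sin(yaw),-np.cos(yaw),0]); X=dd*np.cos(th)+np.array([0,0,-np.sin(th)])
Y=np.array([np.cos(yaw),-np.sin(yaw),0]); Z=np.cross(X,Y)
C=np.eye(4);C[:3,:3]=np.c_[X,Y,Z];C[:3,3]=[.467,-.0205,.05]; np.save('C.npy',C)
# tool axes: x=Y,y=X,z=-Z
Rg=np.c_[Y,X,-Z]
print(R.from_matrix(T[:3,:3].T@Rg).as_rotvec(degrees=True))
for p in [(-.100,.0255,.060),(-.100,.0255,.021)]:
    q=C[:3,:3]@p+C[:3,3]; print(q, T[:3,:3].T@(q-T[:3,3]))
E
```

```text
[351. 391. 200.]
[190. 327. 239.]
[317. 322. 180.]
[342. 424. 111.]
[ 9.96947619  0.99788089 10.46415201]
[0.508121   0.06144027 0.12645328] [-0.0663364 -0.0613767  0.1152854]
[0.50935515 0.06809915 0.08804578] [-0.065048   -0.06802893  0.15369227]
```

Emit:
jog_arm(deltas=[{"xyz":[-0.02,-0.02,0.01],"rotation":[2.5,0.25,2.6],"jaw":-1},{"xyz":[-0.04,-0.04,0.03],"rotation":[5,0.5,5.2],"jaw":-1},{"xyz":[-0.055,-0.05,0.05],"rotation":[7.5,0.75,7.8],"jaw":-1},{"xyz":[-0.066,-0.061,0.07],"rotation":[10,1,10.5],"jaw":-1},{"xyz":[-0.066,-0.061,0.09],"rotation":[10,1,10.5],"jaw":-1},{"xyz":[-0.066,-0.061,0.1],"rotation":[10,1,10.5],"jaw":-1},{"xyz":[-0.066,-0.061,0.115],"rotation":[10,1,10.5],"jaw":-1},{"xyz":[-0.066,-0.061,0.115],"rotation":[10,1,10.5],"jaw":-1},{"xyz":[-0.066,-0.061,0.115],"rotation":[10,1,10.5],"jaw":-1}], grip_force=30)

```text
clock: 0.9
tool_pos: [0.5093, 0.0609, 0.1271]
tool_rot: [-0.087, 0.992, -0.091, 0.008]
ft_force: [0.2, 0.1, 2.1]
opening: -0.002
```

```bash
cat > look.py <<'E'
from h import *
import sys
n=sys.argv[1]; C=np.load('C.npy'); st=r.state(); T=pose(st); L=np.linalg.inv(C)@T
print(st['clock'],'TCP in chute mm',np.round(L[:3,3]*1000,1),'tool z',np.round(L[:3,2],3),st['opening'],np.round(C[:3,:3].T@st['ft_force'],2))
w=snap('wrist',f'w{n}.png'); s=snap('side',f's{n}.png')
pickle.dump((T,w,s),open(f'd{n}.pkl','wb'))
a=w['color'][:,:,::-1]; b=cv2.resize(s['color'][150:290,220:400,::-1],None,fx=2.85,fy=2.85,interpolation=cv2.INTER_CUBIC)[:400]
cv2.imwrite(f'pics/l{n}.png',np.hstack([a[:,160:440],b[:,:513]]))
E
python3 look.py 2
```

```text
0.9 TCP in chute mm [-99.8  26.7  60.7] tool z [-0.001  0.001 -1.   ] -0.002291960984928736 [-0.47  0.17  2.1 ]Traceback (most recent call last):
  File "look.py", line 8, in <module>
    cv2.imwrite(f'pics/l{n}.png',np.hstack([a[:,160:440],b[:,:513]]))
                                 ~~~~~~~~~^^^^^^^^^^^^^^^^^^^^^^^^^^
    return _nx.concatenate(arrs, 1, dtype=dtype, casting=casting)
           ~~~~~~~~~~~~~~~^^^^^^^^^^^^^^^^^^^^^^^^^^^^^^^^^^^^^^^
ValueError: all the input array dimensions except for the concatenation axis must match exactly, but along dimension 0, the array at index 0 has size 400 and the array at index 1 has size 399
```

```bash
sed -i 's/fx=2.85,fy=2.85/fx=2.86,fy=2.86/' look.py; python3 look.py 2
```

```text
1.0 TCP in chute mm [-100.1   27.6   61.7] tool z [-0.001  0.003 -1.   ] 0.0023036741774743737 [ 0.14 -0.82  1.17]
```

View pics/l2.png

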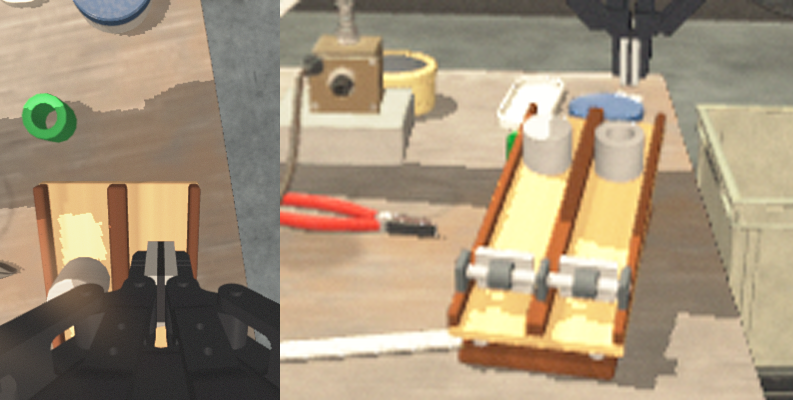

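Emit:
jog_arm(deltas=[{"xyz":[-0.001,0,0.01],"rotation":[0,0,0],"jaw":-1},{"xyz":[-0.001,0,0.02],"rotation":[0,0,0],"jaw":-1},{"xyz":[-0.001,0,0.03],"rotation":[0,0,0],"jaw":-1},{"xyz":[-0.001,0,0.036],"rotation":[0,0,0],"jaw":-1},{"xyz":[-0.001,0,0.039],"rotation":[0,0,0],"jaw":-1},{"xyz":[-0.001,0,0.039],"rotation":[0,0,0],"jaw":-1}])

```text
clock: 1.6
tool_pos: [0.5088, 0.0681, 0.088]
tool_rot: [-0.087, 0.992, -0.091, 0.008]
ft_force: [0.1, 1.0, 0.1]
opening: -0.001
```

```bash
python3 look.py 3
```

```text
1.6 TCP in chute mm [-99.9  24.9  21. ] tool z [-0.001 -0.    -1.   ] -0.0008930829149411971 [-0.99 -0.12 -0.09]
```

View pics/l3.png

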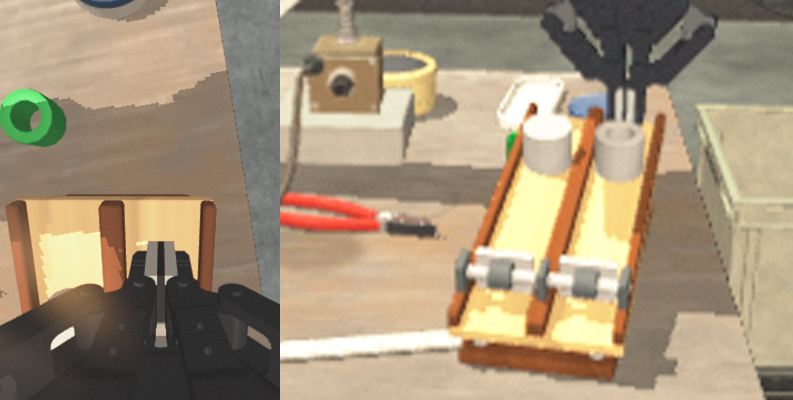

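Emit:
jog_arm(deltas=[{"xyz":[0,0.005,0],"rotation":[0,0,0],"jaw":-1},{"xyz":[0,0.01,0],"rotation":[0,0,0],"jaw":-1},{"xyz":[0,0.015,0],"rotation":[0,0,0],"jaw":-1},{"xyz":[0,0.02,0],"rotation":[0,0,0],"jaw":-1},{"xyz":[0,0.025,0],"rotation":[0,0,0],"jaw":-1},{"xyz":[0,0.03,0],"rotation":[0,0,0],"jaw":-1},{"xyz":[0,0.035,0],"rotation":[0,0,0],"jaw":-1},{"xyz":[0,0.04,0],"rotation":[0,0,0],"jaw":-1},{"xyz":[0,0.045,0],"rotation":[0,0,0],"jaw":-1},{"xyz":[0,0.05,0],"rotation":[0,0,0],"jaw":-1}])

```text
clock: 2.53
tool_pos: [0.5003, 0.0189, 0.0801]
tool_rot: [-0.087, 0.992, -0.091, 0.009]
ft_force: [0.3, 1.4, 1.0]
opening: 0.006
```

```bash
python3 look.py 4
```

```text
2.5333 TCP in chute mm [-49.4  25.5  21.9] tool z [-0.001  0.002 -1.   ] 0.00637890695428288 [-1.56  0.01  0.76]
```

View pics/l4.png

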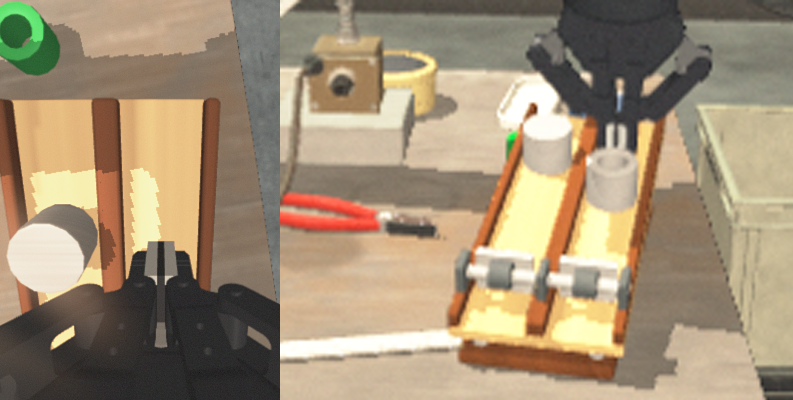

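Emit:
jog_arm(deltas=[{"xyz":[0,0.006,0],"rotation":[0,0,0],"jaw":-1},{"xyz":[0,0.012,0],"rotation":[0,0,0],"jaw":-1},{"xyz":[0,0.018,0],"rotation":[0,0,0],"jaw":-1},{"xyz":[0,0.024,0],"rotation":[0,0,0],"jaw":-1},{"xyz":[0,0.03,0],"rotation":[0,0,0],"jaw":-1},{"xyz":[0,0.036,0],"rotation":[0,0,0],"jaw":-1},{"xyz":[0,0.042,0],"rotation":[0,0,0],"jaw":-1},{"xyz":[0,0.048,0],"rotation":[0,0,0],"jaw":-1},{"xyz":[0,0.054,0],"rotation":[0,0,0],"jaw":-1},{"xyz":[0,0.06,0],"rotation":[0,0,0],"jaw":-1}])

```text
clock: 3.47
tool_pos: [0.4894, -0.0393, 0.0696]
tool_rot: [-0.087, 0.992, -0.091, 0.009]
ft_force: [-0.0, 0.3, -0.2]
opening: 0.001
```

```bash
python3 look.py 5
```

```text
3.4667 TCP in chute mm [10.8 25.5 21.8] tool z [-0.001  0.001 -1.   ] 0.0007149692446468735 [-0.3  -0.09 -0.25]
```

View pics/l5.png

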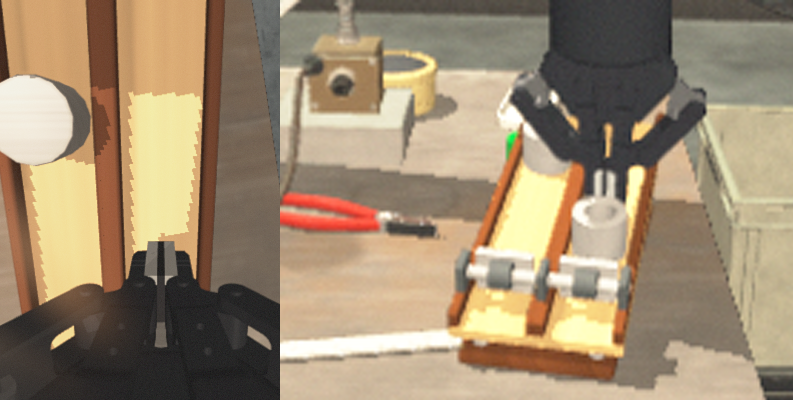

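Emit:
jog_arm(deltas=[{"xyz":[0,0.004,0],"rotation":[0,0,0],"jaw":-1},{"xyz":[0,0.008,0],"rotation":[0,0,0],"jaw":-1},{"xyz":[0,0.012,0],"rotation":[0,0,0],"jaw":-1},{"xyz":[0,0.015,0],"rotation":[0,0,0],"jaw":-1},{"xyz":[0,0.017,0],"rotation":[0,0,0],"jaw":-1},{"xyz":[0,0.019,0],"rotation":[0,0,0],"jaw":-1},{"xyz":[0,0.021,0],"rotation":[0,0,0],"jaw":-1},{"xyz":[0,0.022,0],"rotation":[0,0,0],"jaw":-1}])

```text
clock: 4.23
tool_pos: [0.4856, -0.0601, 0.0659]
tool_rot: [-0.087, 0.992, -0.091, 0.009]
ft_force: [0.2, 0.4, 0.9]
opening: 0.0
```

```bash
python3 look.py 6
```

```text
4.2333 TCP in chute mm [32.3 25.6 21.9] tool z [-0.001  0.002 -1.   ] 0.00029955220312263456 [-0.61  0.1   0.82]
```

View pics/l6.png

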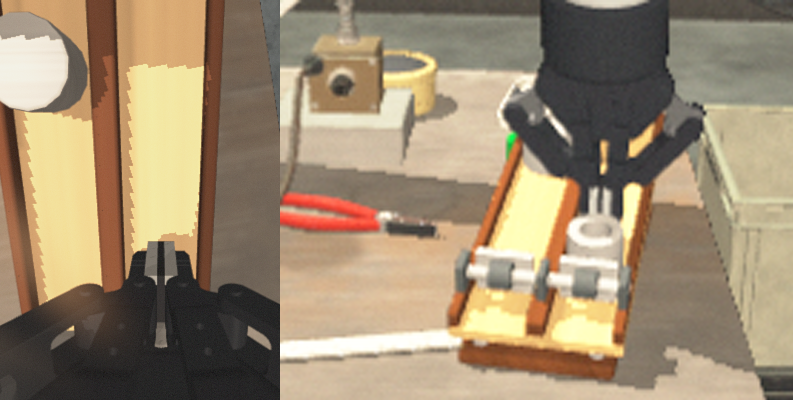

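Not touching yet (force under 1 N). Creep on in 1 mm rows.

Emit:
jog_arm(deltas=[{"xyz":[0,0.001,0],"rotation":[0,0,0],"jaw":-1},{"xyz":[0,0.002,0],"rotation":[0,0,0],"jaw":-1},{"xyz":[0,0.003,0],"rotation":[0,0,0],"jaw":-1},{"xyz":[0,0.004,0],"rotation":[0,0,0],"jaw":-1},{"xyz":[0,0.004,0],"rotation":[0,0,0],"jaw":-1}])

```text
clock: 4.75
tool_pos: [0.4849, -0.064, 0.0652]
tool_rot: [-0.087, 0.992, -0.091, 0.009]
ft_force: [-0.2, 0.3, -0.6]
opening: 0.004
```

Emit:
jog_arm(deltas=[{"xyz":[0,0.001,0],"rotation":[0,0,0],"jaw":-1},{"xyz":[0,0.001,0],"rotation":[0,0,0],"jaw":-1}])

```text
clock: 4.92
tool_pos: [0.4847, -0.0649, 0.065]
tool_rot: [-0.087, 0.992, -0.091, 0.009]
ft_force: [0.3, -0.0, 0.5]
opening: 0.0
```

Emit:
jog_arm(deltas=[{"xyz":[0,0.001,0],"rotation":[0,0,0],"jaw":-1},{"xyz":[0,0.001,0],"rotation":[0,0,0],"jaw":-1}])

```text
clock: 5.08
tool_pos: [0.4845, -0.0659, 0.0648]
tool_rot: [-0.087, 0.992, -0.091, 0.009]
ft_force: [0.1, 0.6, 0.7]
opening: -0.001
```

```bash
python3 look.py 7
```

```text
5.0833 TCP in chute mm [38.3 25.5 21.8] tool z [-0.     0.001 -1.   ] -0.0007941721356679941 [-0.75 -0.02  0.54]
```

View pics/l7.png

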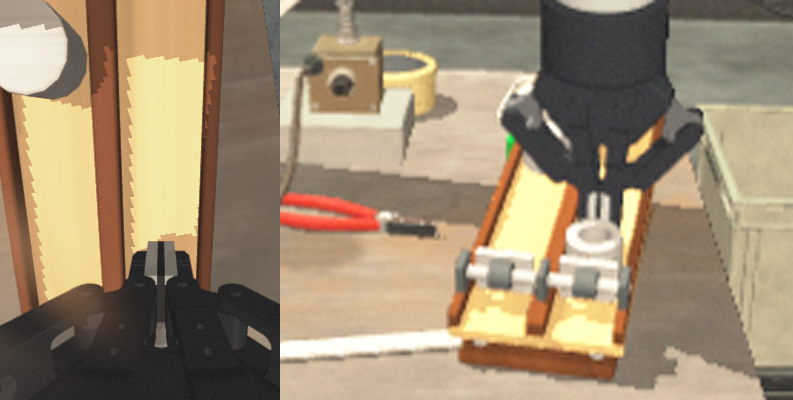

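Emit:
jog_arm(deltas=[{"xyz":[0,0.001,0],"rotation":[0,0,0],"jaw":-1},{"xyz":[0,0.001,0],"rotation":[0,0,0],"jaw":-1}])

```text
clock: 5.35
tool_pos: [0.4843, -0.0669, 0.0646]
tool_rot: [-0.087, 0.992, -0.091, 0.009]
ft_force: [0.1, -0.3, -0.3]
opening: 0.0
```

Emit:
jog_arm(deltas=[{"xyz":[0,0.001,0],"rotation":[0,0,0],"jaw":-1},{"xyz":[0,0.001,0],"rotation":[0,0,0],"jaw":-1}])

```text
clock: 5.52
tool_pos: [0.4842, -0.0678, 0.0645]
tool_rot: [-0.087, 0.992, -0.091, 0.009]
ft_force: [-0.5, 0.1, 0.2]
opening: 0.0
```

```bash
python3 look.py 8; python3 - <<'E'
import cv2
a=cv2.imread('pics/s8.png')[200:280,280:380]
cv2.imwrite('pics/s8z.png',cv2.resize(a,None,fx=7,fy=7,interpolation=cv2.INTER_CUBIC))
E
```

```text
5.5167 TCP in chute mm [40.2 25.5 21.8] tool z [-0.001  0.001 -1.   ] 6.783262962765189e-05 [ 0.01 -0.5   0.17]
```

View pics/s8z.png

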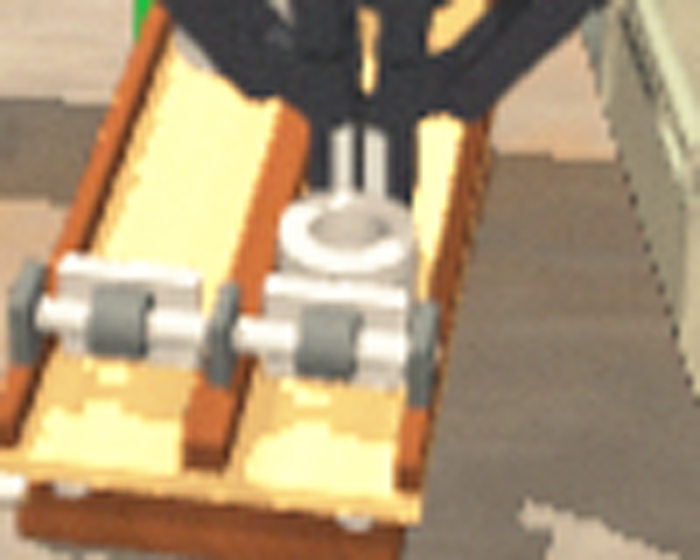

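Emit:
jog_arm(deltas=[{"xyz":[0,0.001,0],"rotation":[0,0,0],"jaw":-1},{"xyz":[0,0.001,0],"rotation":[0,0,0],"jaw":-1}])

```text
clock: 5.78
tool_pos: [0.4841, -0.0684, 0.0644]
tool_rot: [-0.087, 0.992, -0.092, 0.009]
ft_force: [0.5, 1.1, 0.8]
opening: 0.004
```

Emit:
jog_arm(deltas=[{"xyz":[0,0.001,0],"rotation":[0,0,0],"jaw":-1},{"xyz":[0,0.001,0],"rotation":[0,0,0],"jaw":-1}])

```text
clock: 5.95
tool_pos: [0.484, -0.0685, 0.0644]
tool_rot: [-0.088, 0.992, -0.092, 0.009]
ft_force: [1.5, 5.4, 1.9]
opening: -0.002
```

```bash
python3 look.py 9; python3 - <<'E'
import cv2
a=cv2.imread('pics/s9.png')[200:280,280:380]
cv2.imwrite('pics/s9z.png',cv2.resize(a,None,fx=7,fy=7,interpolation=cv2.INTER_CUBIC))
E
```

```text
5.95 TCP in chute mm [40.9 25.5 21.9] tool z [-0.003  0.002 -1.   ] -0.0015624540622016423 [-5.8   0.48  0.86]
```

View pics/s9z.png

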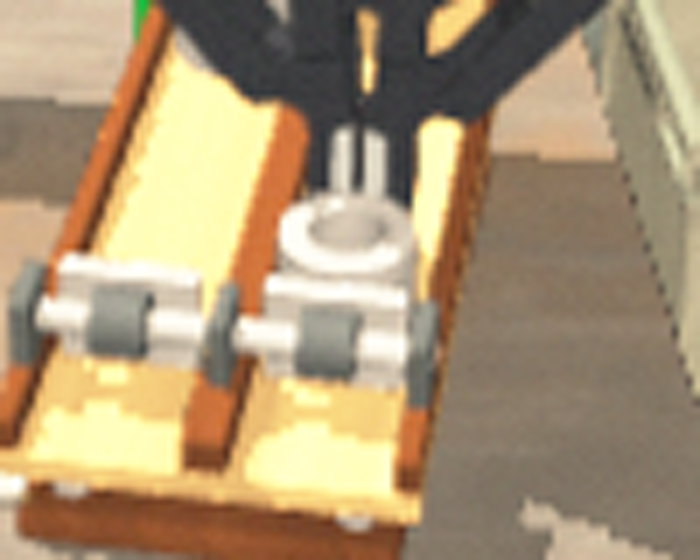

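Uphill force rose to 5.8 N and the tool stopped advancing, so the bushing is on the stop. I'll back off uphill, then rise.

Emit:
jog_arm(deltas=[{"xyz":[0,-0.002,0],"rotation":[0,0,0],"jaw":-1},{"xyz":[0,-0.005,0],"rotation":[0,0,0],"jaw":-1},{"xyz":[0,-0.012,0],"rotation":[0,0,0],"jaw":-1},{"xyz":[0,-0.02,0],"rotation":[0,0,0],"jaw":-1},{"xyz":[0,-0.02,-0.02],"rotation":[0,0,0],"jaw":-1},{"xyz":[0,-0.02,-0.05],"rotation":[0,0,0],"jaw":-1},{"xyz":[0,-0.02,-0.08],"rotation":[0,0,0],"jaw":-1},{"xyz":[0,-0.02,-0.11],"rotation":[0,0,0],"jaw":-1},{"xyz":[0,-0.02,-0.14],"rotation":[0,0,0],"jaw":-1},{"xyz":[0,-0.02,-0.14],"rotation":[0,0,0],"jaw":-1}])

```text
clock: 6.88
tool_pos: [0.4861, -0.0756, 0.2113]
tool_rot: [-0.085, 0.992, -0.091, 0.014]
ft_force: [1.4, -0.9, -0.2]
opening: -0.002
```

```bash
python3 look.py 10; python3 - <<'E'
from h import *
a=cv2.imread('pics/s10.png')[170:290,260:380]
b=snap('scene','c10.png')['color'][150:260,260:440,::-1]
a=cv2.resize(a,(400,400),interpolation=cv2.INTER_CUBIC);b=cv2.resize(b,(400,244),interpolation=cv2.INTER_CUBIC)
b=np.vstack([b,np.zeros((156,400,3),np.uint8)])
cv2.imwrite('pics/f10.png',np.hstack([a,b]))
E
```

```text
6.8833 TCP in chute mm [ 21.9  28.8 167.6] tool z [ 0.002  0.013 -1.   ] -0.002203660950470671 [ 0.67  1.54 -0.13]
```

View pics/f10.png

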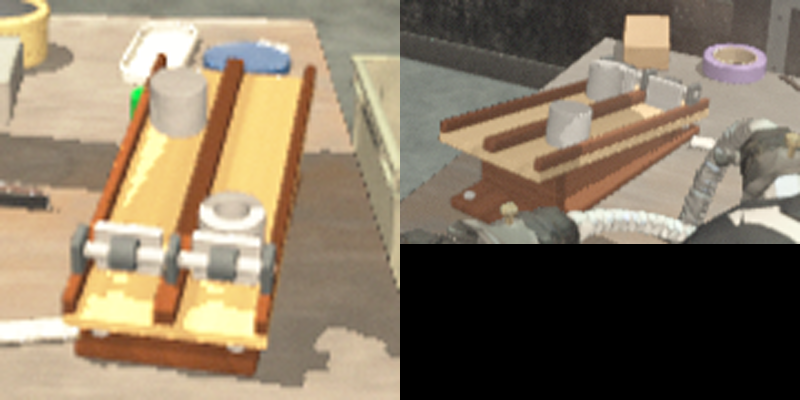

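View pics/w10.png

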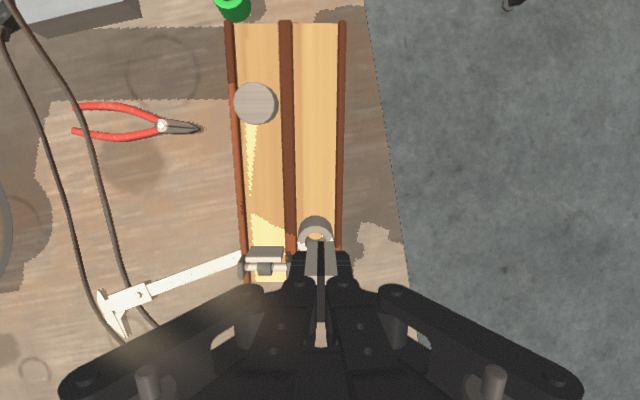

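```bash
python3 - <<'E'
from h import *
a=cv2.imread('pics/side1.png');b=cv2.imread('pics/s10.png');c=cv2.imread('pics/s9.png')
z=lambda i,y,x:cv2.resize(i[y:y+34,x:x+40],None,fx=9,fy=9,interpolation=cv2.INTER_NEAREST)
cv2.imwrite('pics/cmp.png',np.vstack([np.hstack([z(a,185,295),z(b,185,295)]),np.hstack([z(c,222,312),z(b,222,312)])])[:600])
# scene slug
sa=cv2.imread('pics/scene1.png');sb=cv2.imread('pics/c10.png')
y=lambda i:cv2.resize(i[180:225,310:360],None,fx=8,fy=8,interpolation=cv2.INTER_NEAREST)
cv2.imwrite('pics/cmp2.png',np.hstack([y(sa),y(sb)]))
d=pickle.load(open('d1.pkl','rb'))
x,e=tri([ray(d['side'],None,(329.3,233.9)),ray(d['scene'],None,(260+(606-400)*.45,150+66*.45))])
C=np.load('C.npy');print(x,e,(np.linalg.inv(C)@[*x,1])[:3]*1000)
E
```

```text
[ 0.47928601 -0.09753847  0.06813245] [np.float64(0.0008503054353704463), np.float64(0.0008503054353704862)] [69.2440702  26.11942283 30.62176513]
```

View pics/cmp.png

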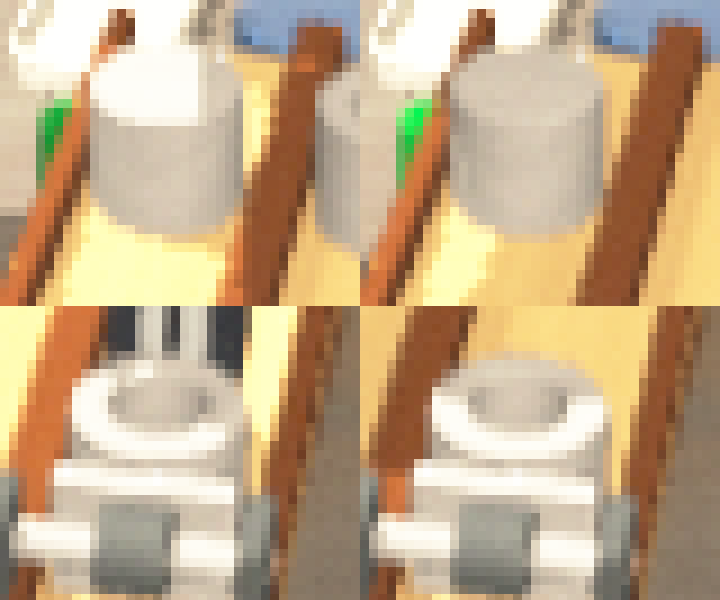

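View pics/cmp2.png

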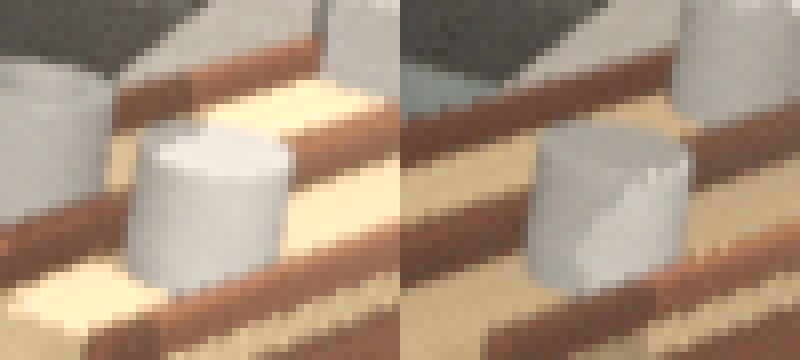

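```bash
python3 -c "
from rig import r
print(r.close_job())"
```

```text
the job is handed in; nothing more can be done
None
```

I pushed the bushing down its lane with the closed fingers, tilted square to the lane floor, until it rested on the steel stop. Then I backed off uphill, rose clear, and handed the job in at about 7 s of the 32 s allowed.

- **Contact with the stop:** the push force rose from under 2 N to 5.8 N and the tool stopped advancing. This came about 3 mm beyond where my chute estimate had put the stop, which is within that estimate's uncertainty.
- **Bushing after release:** it stands upright and has not moved from where the push ended. Triangulation puts it at about x = 69 mm, y = 26 mm on the bed, with its top about 31 mm above the floor. Resting on the stop should give x = 67 mm, and the judged band is 61 to 72 mm. The 2 mm difference is within calibration error.
- **Slug:** it sits at the same pixels as at the start in both fixed cameras.

No check failed.

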